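# Put the reagent bottles back on their colour-coded coasters

### The arm

A 6-joint arm with a two-finger parallel gripper is mounted at the origin on a cart in front of the work surface, level with it; the furniture and walls round the work are solid. World frame = base frame: x ahead of the robot, y to its left, z up, the work surface at z = 0. Lengths are in m, angles in degrees, forces in N, time in s.
With the tool pointing down it reaches from about 0.25 to 0.775 m from the base axis. Payload 4 kg.
Tool frame: the origin (TCP) lies between the finger pads; the fingertips stand 25 mm ahead of it and the grasp point (between the pads) lies 6 mm ahead of it (ctrl.tip_extent is the distance from the TCP to the fingertips, in m); z points along the fingers, y is the line along which they close (so a half turn about z gives the same grasp; the last joint's range is limited). The gripper opens to 94 mm and grips with 3 to 60 N. Pads are 16 mm wide; open, the fingers measure 119 mm over their backs; the gripper's body (75 mm by 177 mm) begins 78 mm behind the grasp point.
Start: joints at [-71.11, 4.996, 78.535, -0, 96.463, -5.907], TCP at [0.231, -0.499, 0.231] pointing down, gripper open.
Joint ranges: [-177.83, 177.83], [-43.37, 116.18], [15.69, 146.23], [-61.86, 241.86], [9.47, 152.12], [-147.06, 147.06]. Speed limits (degrees/s): [159.86, 159.86, 180, 180, 180, 180].

### API

Orientations are given as [roll, pitch, yaw] about the fixed x, y, z axes, in that order (R = Rz(yaw) Ry(pitch) Rx(roll)).
In Python, from bench import telemetry, cams, ctrl gives the robot as it stands.
- The arm moves only by the tool play_rows, never from a script. Its argument "steps" is a list of rows, each an object with "turn": the turn, a rotation vector about the tool's x, y, z each as a share of 180 degrees, from -1 to 1, a list of three; "xyz": the shift along the tool's x, y, z each as a share of 12 cm, from -1 to 1, a list of three; "grip": the opening, from -1 (shut) to 1 (fully open). A call has exactly 8 rows; each row is the pose to reach, as a shift and turn from the pose commanded when the call began, along the tool's axes at that moment, turning the shorter way round; what a row does not reach only later rows make up. A row lasts 1/12 s, in which the tool goes at most 41.7 mm and 7.16 degrees, less where a joint would pass 70% of its speed; a pose out of reach is approached as far as the arm can. A call with a number of a shift or a turn outside -1 to 1 is refused whole. A call with a gripper value outside its range is refused whole. The fingers move at their own pace and stop on an object; the grip force is fixed at half the most. Time passes only in rows, so rows that repeat a pose let the fingers close, or fill a call up. It gives the time, the measured TCP pose, the force, the opening and the grip force at its end, in the units of the state.
- telemetry.get_obs(): the state, without advancing time (a new reading comes with each control period).
- cams.grab_frame(name): name is "scene" or "top" or "wrist"; returns (picture, depth): 400x640x3 uint8, red, green, blue; 400x640 float32, m along the optical axis (not along the pixel's ray), 0 where there is no reading.
- cams.camera_model(name): a dict with "fx", "fy", "cx", "cy" (pixels), "eye" and "rotation" of the camera in the world. Camera axes: x right, y up, looking along -z (the intrinsics and any distortion apply to the point x, -y, -z); pixel columns grow to the right and rows downward; lengths in m; the calibration is good to about 2 mm. The wrist camera is an equidistant fisheye: a pixel r from the principal point sees the ray r / f radians off the axis. A picture is of the moment at which its call begins: read the wrist's pose just before it. camera_model takes no time and is no camera call; for the wrist camera it gives the pose at the moment of the call.
- ctrl.job_done(): hands the job in; it is judged then, once.
Trained networks look in the newest picture that a camera, given by its name, has taken for a name from the list of things; names that differ only in an ending like _2 or _b are one class to them, and where a whole thing is asked for, a point or a joint stands for the part that bears it (a point fixed in the world has none). Each returns a list of dicts, best first, with "conf" (0 to 1); they miss things now and then, are a little off and sometimes report something else, mostly with a low value. They report only what shows in the picture. A call takes as long as a camera call. They do not tell look-alikes from the thing itself.
- cams.cut_out(camera, name): "pixels" (400x640 bool, what is visible of it) and "bbox" ([centre column, centre row, width, height] in pixels, round what is visible of it).
The state is a dict: "time_s": time; "qpos": joint angles; "joint_vel": joint speeds; "joint_torque": joint torques, N m; "ee_pos": TCP position; "ee_rot": TCP orientation; "wrist_force": force on the tool from outside, world axes, zero at the start; "wrist_torque": the same for the moment, N m; "grip_width": finger opening in m; "gripper_force": force on a finger pad.
Only numpy, scipy, OpenCV 4.12 (cv2) and the standard library are available. Lean on these libraries where they do the work, as an engineer would, in place of code of your own. Each camera call takes 0.05 s, during which the arm holds its last target. There are 200 camera calls.

### The job

Stand each of the four small screw-capped reagent bottles on the coaster whose rim has the colour of its cap (black, green, red, blue), upright and flat on the coaster's floor, inside the rim. Do not drop any or knock any over, and leave the glass-stoppered bottle and the brown rubber stopper standing where they are.

Things in the scene. Friction and masses are not known exactly. Their poses are not given: they have to be found in the camera images.
- bottle_black: small screw-capped reagent bottle with a black cap (white plastic bottle, label with a dark blue band), loose, about 85 g, 70 mm tall. Round body 37 mm in diameter, then a shoulder and the narrower cap on top; the body has its full diameter up to at least 42 mm above the underside: grip it there. Origin at the centre of its underside, z up along its axis; the cap does not come off.
- bottle_green: small screw-capped reagent bottle with a green cap (brownish bottle, label with a red band), loose, about 85 g, 70 mm tall. Round body 37 mm in diameter, then a shoulder and the narrower cap on top; the body has its full diameter up to at least 42 mm above the underside: grip it there. Origin at the centre of its underside, z up along its axis; the cap does not come off.
- bottle_red: small screw-capped reagent bottle with a red cap (white plastic bottle, label with a dark blue band), loose, about 85 g, 70 mm tall. Round body 37 mm in diameter, then a shoulder and the narrower cap on top; the body has its full diameter up to at least 42 mm above the underside: grip it there. Origin at the centre of its underside, z up along its axis; the cap does not come off.
- bottle_blue: small screw-capped reagent bottle with a blue cap (white plastic bottle, paper label with a yellow band), loose, about 85 g, 70 mm tall. Round body 37 mm in diameter, then a shoulder and the narrower cap on top; the body has its full diameter up to at least 42 mm above the underside: grip it there. Origin at the centre of its underside, z up along its axis; the cap does not come off.
- coaster_black: round coaster with a raised black rim and a white floor, fixed to the worktop: 68 mm outside diameter, 10 mm high over all, floor 4 mm above the worktop, recess 58 mm in diameter. Origin at the centre of its underside, on the worktop.
- coaster_green: round coaster with a raised green rim and a white floor, fixed to the worktop: 68 mm outside diameter, 10 mm high over all, floor 4 mm above the worktop, recess 58 mm in diameter. Origin at the centre of its underside, on the worktop.
- coaster_red: round coaster with a raised red rim and a white floor, fixed to the worktop: 68 mm outside diameter, 10 mm high over all, floor 4 mm above the worktop, recess 58 mm in diameter. Origin at the centre of its underside, on the worktop.
- coaster_blue: round coaster with a raised blue rim and a white floor, fixed to the worktop: 68 mm outside diameter, 10 mm high over all, floor 4 mm above the worktop, recess 58 mm in diameter. Origin at the centre of its underside, on the worktop.
- glass_bottle: bystander: clear glass bottle with a ground-glass stopper, 32 mm diameter, 63 mm tall, loose; must not be moved. Origin at the centre of its underside. The ten things listed are scattered over the middle of the worktop, at least 75 mm between centres.
- brown_stopper: bystander: brown-red rubber stopper (tapered plug), 32 mm diameter, 28 mm tall, loose; must not be moved. Origin at the centre of its underside. Other equipment, fixed and not listed, stands round the listed things: none within y -0.45 to 0.42 and x below 0.72; tallest are an amber bottle (154 mm) at the right, a wash bottle (204 mm) and a beaker (94 mm) at the back.
There are look-alikes about, which are no part of the job. What is shaped like the bottle_green but purple is not meant.

How it is judged (in metres and radians):
At the end, for the whole second after the job is handed in: Each capped bottle stands upright (tilt under 0.1 rad), released and at rest on its colour's coaster: within 12 mm of its centre, underside less than 8 mm above the worktop. The glass-stoppered bottle and brown stopper still stand within 20 mm of where they began (horizontal distance between bottle_black and coaster_black below 0.012 m and z of bottle_black in the frame of coaster_black between 0 and 0.008 m and angle between each of bottle_black, bottle_green, bottle_red, bottle_blue's own z axis and vertical below 0.1 rad and linear speed of each of bottle_black, bottle_green, bottle_red, bottle_blue below 0.02 m/s and contact force between the fingers and bottle_black below 0.01 N and horizontal distance between bottle_green and coaster_green below 0.012 m and z of bottle_green in the frame of coaster_green between 0 and 0.008 m and contact force between the fingers and bottle_green below 0.01 N and horizontal distance between bottle_red and coaster_red below 0.012 m and z of bottle_red in the frame of coaster_red between 0 and 0.008 m and contact force between the fingers and bottle_red below 0.01 N and horizontal distance between bottle_blue and coaster_blue below 0.012 m and z of bottle_blue in the frame of coaster_blue between 0 and 0.008 m and contact force between the fingers and bottle_blue below 0.01 N and distance of each of glass_bottle, brown_stopper from where it was at the start of the episode below 0.02 m and angle between each of glass_bottle, brown_stopper's own z axis and vertical below 0.2 rad); the robot touches nothing.
It fails at once if a capped bottle was knocked over (angle between any of bottle_black, bottle_green, bottle_red, bottle_blue's own z axis and vertical above 1 rad).
It fails at once if a capped bottle was dropped or thrown (loose in the air, over 30 mm above the worktop, faster than 0.3 m/s) ((height (world z) of bottle_black above 0.03 m and linear speed of bottle_black above 0.3 m/s and contact force between anything else and bottle_black below 0.01 N) or (height (world z) of bottle_green above 0.03 m and linear speed of bottle_green above 0.3 m/s and contact force between anything else and bottle_green below 0.01 N) or (height (world z) of bottle_red above 0.03 m and linear speed of bottle_red above 0.3 m/s and contact force between anything else and bottle_red below 0.01 N) or (height (world z) of bottle_blue above 0.03 m and linear speed of bottle_blue above 0.3 m/s and contact force between anything else and bottle_blue below 0.01 N)).
It fails at once if the glass-stoppered bottle was moved by more than 20 mm or tipped over (distance of glass_bottle from where it was at the start of the episode above 0.02 m or angle between glass_bottle's own z axis and vertical above 0.5 rad).
It fails at once if the brown stopper was moved by more than 20 mm or tipped over (distance of brown_stopper from where it was at the start of the episode above 0.02 m or angle between brown_stopper's own z axis and vertical above 0.5 rad).
It also fails if it takes over 112 s, if anything falls off the work surface, if the arm or the gripper's body presses on something with over 40 N, if the wrist force passes 120 N, or if a joint passes its speed limit or range.

## Working session

There is one attempt and no reset: what is moved stays moved. The work goes in short steps, Python scripts to look and compute and a tool call to move; the robot and the scene stay as the last step left them, time stands still between calls to the robot, and variables do not carry over. Pictures are saved under pics/ and viewed, at most 14 in all, crops included, and the job is handed in when it is done.

Besides the shell and the picture viewer there is one more tool, called after "Request:" as name([rows], argument=value, ...), one row to a line, values as JSON. play_rows: Moves the arm, as the interface text tells. Shift numbers are shares of 12 cm and turn numbers shares of 180 degrees, none past 1 either way. Its arguments: {"type":"object","properties":{"steps":{"type":"array","items":{"type":"object","properties":{"turn":{"type":"array","items":{"type":"number","minimum":-1,"maximum":1}},"xyz":{"type":"array","items":{"type":"number","minimum":-1,"maximum":1}},"grip":{"type":"number"}}}}},"required":["steps"]}

```bash
mkdir -p pics; ls
cat > h.py <<'E'
import numpy as np, cv2
from bench import telemetry, cams, ctrl
def grab(cam,fn=None):
    m=cams.camera_model(cam); p,d=cams.grab_frame(cam)
    if fn: cv2.imwrite('pics/'+fn,p[:,:,::-1])
    return m,p,d
def world(m,u,v,d):
    u,v,d=map(lambda a:np.asarray(a,float),(u,v,d))
    c=np.stack([(u-m['cx'])/m['fx']*d,-(v-m['cy'])/m['fy']*d,-d],-1)
    return c@np.array(m['rotation']).T+np.array(m['eye'])
N=['bottle_black','bottle_green','bottle_red','bottle_blue','coaster_black','coaster_green','coaster_red','coaster_blue','glass_bottle','brown_stopper']
E
python3 - <<'E'
from h import *
m,p,d=grab('top','top.png'); print(m, telemetry.get_obs())
for n in N:
    for r in cams.cut_out('top',n)[:3]:
        v,u=np.nonzero(r['pixels']); w=world(m,u,v,d[v,u]); w=w[d[v,u]>0]
        if len(w)==0: continue
        print(n,round(r['conf'],2),np.round(r['bbox']),len(w),np.round((w.min(0)+w.max(0))/2,3),np.round(np.median(w,0),3),np.round(np.percentile(w[:,2],98),3))
grab('scene','scene.png')
E
```

```text
pics
{'fx': 427.287386954879, 'fy': 427.287386954879, 'cx': 317.1682984927971, 'cy': 194.04629835331195, 'eye': array([0.40681726, 0.01995471, 1.00771133]), 'rotation': array([  8.59264678,  -1.23017058, -88.60379139])} {'time_s': 0.05, 'qpos': array([-7.11094343e+01,  5.03788842e+00,  7.86214648e+01, -1.36432711e-03,
        9.64617662e+01, -5.90730914e+00]), 'joint_vel': array([ 0.06138409, -0.08210605,  0.01496796, -0.0896442 , -0.0114582 ,
       -0.07893471]), 'joint_torque': array([ 2.28755387e-03, -3.41539764e+01, -3.03594089e+01,  7.21101696e-02,
        3.05239053e-02, -1.06032739e-04]), 'ee_pos': array([ 0.23051364, -0.498841  ,  0.22934479]), 'ee_rot': array([-1.79879384e+02, -1.11167499e-02,  2.47977110e+01]), 'wrist_force': array([ 0.31388818, -0.09341913,  0.45376916]), 'wrist_torque': array([0.04607399, 0.00298263, 0.02682922]), 'gripper_force': 0.0, 'grip_width': 0.0938112721462729}Traceback (most recent call last):
  File "<stdin>", line 5, in <module>
  File "h.py", line 10, in world
    return c@np.array(m['rotation']).T+np.array(m['eye'])
           ~~~~~~~~~~~~~~~~~~~~~~~~~~~^~~~~~~~~~~~~~~~~~~
ValueError: operands could not be broadcast together with shapes (249,) (3,)
```

```bash
sed -i "s/np.array(m\['rotation'\]).T/Rot.from_euler('xyz',m['rotation'],degrees=True).as_matrix().T/; 1a from scipy.spatial.transform import Rotation as Rot" h.py
python3 - <<'E'
from h import *
m,p,d=grab('top','top.png')
for n in N:
    for r in cams.cut_out('top',n)[:3]:
        v,u=np.nonzero(r['pixels']); w=world(m,u,v,d[v,u]); w=w[d[v,u]>0]
        if len(w)==0: continue
        print(n,round(r['conf'],2),np.round(r['bbox']),len(w),np.round((w.min(0)+w.max(0))/2,3),np.round(np.median(w,0),3),np.round(np.percentile(w[:,2],98),3))
grab('scene','scene.png')
E
```

```text
bottle_black 0.63 [325. 187.  14.  23.] 253 [ 0.58  -0.013  0.036] [ 0.57  -0.013  0.053] 0.072
bottle_green 0.82 [423. 147.  19.  18.] 292 [ 0.679 -0.248  0.036] [ 0.672 -0.239  0.051] 0.072
bottle_green 0.77 [388. 135.  18.  19.] 265 [ 0.702 -0.16   0.037] [ 0.697 -0.156  0.051] 0.072
bottle_green 0.7 [385. 169.  21.  18.] 251 [ 0.619 -0.15   0.04 ] [ 0.615 -0.145  0.052] 0.073
bottle_red 0.71 [262. 185.  18.  19.] 229 [0.574 0.132 0.042] [0.571 0.129 0.053] 0.072
bottle_red 0.54 [269. 231.  19.   9.] 141 [0.471 0.117 0.028] [0.471 0.117 0.028] 0.032
bottle_blue 0.75 [306. 251.  26.  26.] 623 [0.431 0.028 0.007] [0.431 0.029 0.005] 0.012
bottle_blue 0.53 [209. 225.  19.  19.] 256 [0.475 0.248 0.037] [0.474 0.242 0.052] 0.073
coaster_black 0.83 [391. 250.  25.  29.] 631 [ 0.432 -0.17   0.007] [ 0.432 -0.169  0.005] 0.012
coaster_green 0.78 [306. 249.  24.  29.] 682 [0.431 0.027 0.006] [0.431 0.028 0.005] 0.013
coaster_green 0.17 [325. 189.  14.  19.] 207 [ 0.572 -0.012  0.038] [ 0.568 -0.012  0.054] 0.072
coaster_red 0.69 [198. 186.  30.  25.] 638 [0.578 0.285 0.005] [0.578 0.285 0.005] 0.012
coaster_blue 0.65 [433. 188.  27.  31.] 603 [ 0.577 -0.28   0.007] [ 0.577 -0.28   0.005] 0.013
glass_bottle 0.56 [447. 238.  16.  14.] 225 [ 0.462 -0.295  0.032] [ 0.462 -0.291  0.039] 0.066
glass_bottle 0.22 [268. 230.  18.   6.] 148 [0.471 0.117 0.028] [0.472 0.117 0.028] 0.032
brown_stopper 0.73 [267. 230.  18.   6.] 139 [0.475 0.117 0.017] [0.473 0.117 0.028] 0.032
```

View pics/top.png

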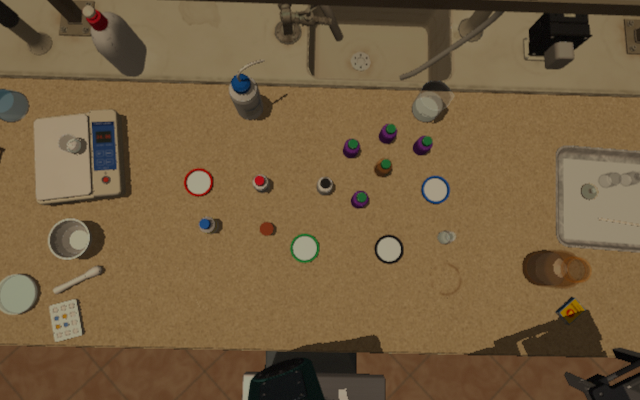

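View pics/scene.png

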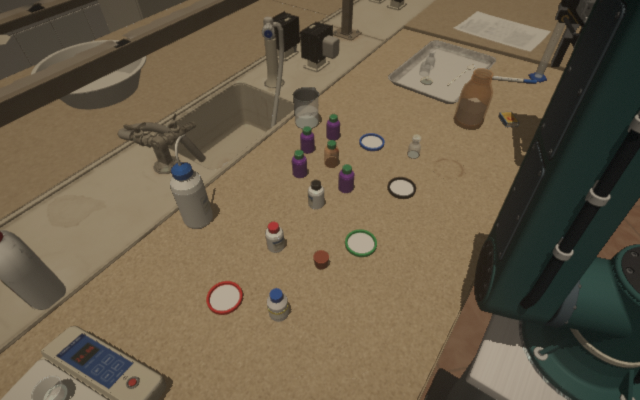

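Run:
```python
from h import *
m,p,d=grab('top')
cv2.imwrite('pics/crop.png',cv2.resize(p[120:270,300:460,::-1],None,fx=5,fy=4,interpolation=cv2.INTER_CUBIC)[:600])
V,U=np.mgrid[0:400,0:640]; W=world(m,U,V,d)
for n,(u,v) in dict(black=(325,186),green=(384,168),red=(260,184),blue=(207,226),p1=(352,148),p2=(388,133),p3=(424,145),p4=(360,199),glass=(447,238),stop=(267,229)).items():
    s=(abs(U-u)<16)&(abs(V-v)<16)&(d>0)
    w=W[s]; z=np.percentile(w[w[:,2]>.015][:,2],90)
    q=w[(w[:,2]>z-.008)&(np.hypot(*(w[:,:2]-W[v,u,:2]).T)<.03)]
    print(n,len(q),np.round(q.mean(0),4),np.round((q.min(0)+q.max(0))/2,4),np.round(np.ptp(q,0),3))
for n,(u,v) in dict(black=(389,250),green=(305,248),red=(199,182),blue=(435,190)).items():
    s=(abs(U-u)<22)&(abs(V-v)<22)
    # white floor
    hsv=cv2.cvtColor(p,cv2.COLOR_RGB2HSV)
    f=s&(hsv[...,1]<60)&(hsv[...,2]>140)
    k,l,st,c=cv2.connectedComponentsWithStats(f.astype(np.uint8)); i=1+st[1:,4].argmax()
    w=W[(l==i)]; o=np.array(m['eye'])
    ray=world(m,U[l==i],V[l==i],np.ones((l==i).sum()))-o; g=o+ray*((.004-o[2])/ray[:,2:])
    print('coaster',n,st[i],np.round(g.mean(0),4),np.round((g.min(0)+g.max(0))/2,4),np.round(np.ptp(g,0),3), np.round(w.mean(0),4))
```

```text
black 85 [ 0.5744 -0.0142  0.0691] [ 0.575  -0.0147  0.0683] [0.022 0.02  0.009]
green 80 [ 0.6218 -0.1494  0.0698] [ 0.6222 -0.1493  0.0691] [0.022 0.02  0.009]
red 85 [0.5757 0.1326 0.0692] [0.5756 0.1326 0.0695] [0.022 0.02  0.013]
blue 91 [0.4766 0.2479 0.0699] [0.4762 0.2484 0.0699] [0.022 0.023 0.011]
p1 82 [ 0.666  -0.0743  0.0692] [ 0.6662 -0.0741  0.0681] [0.022 0.021 0.011]
p2 79 [ 0.7044 -0.1608  0.0699] [ 0.7054 -0.1609  0.0689] [0.022 0.021 0.01 ]
p3 87 [ 0.6779 -0.2439  0.0691] [ 0.6789 -0.2446  0.068 ] [0.023 0.022 0.01 ]
p4 83 [ 0.5445 -0.0954  0.0696] [ 0.5441 -0.0955  0.0698] [0.021 0.02  0.014]
glass 87 [ 0.4632 -0.2968  0.0616] [ 0.4633 -0.2974  0.0617] [0.02  0.022 0.011]
stop 152 [0.472  0.1166 0.0282] [0.4726 0.1164 0.0281] [0.03  0.03  0.009]
coaster black [378 238  23  23 414] [ 0.4338 -0.1682  0.004 ] [ 0.4338 -0.1691  0.004 ] [0.051 0.052 0.   ] [ 0.4337 -0.1677  0.0069]
coaster green [293 237  24  23 420] [0.4314 0.0288 0.004 ] [0.4312 0.0286 0.004 ] [0.051 0.054 0.   ] [0.4314 0.0288 0.0069]
coaster red [188 172  22  21 378] [0.58   0.2849 0.004 ] [0.5802 0.2845 0.004 ] [0.049 0.05  0.   ] [0.58   0.2849 0.004 ]
coaster blue [424 179  23  22 383] [ 0.5782 -0.28    0.004 ] [ 0.578  -0.2798  0.004 ] [0.051 0.053 0.   ] [ 0.5781 -0.2799  0.0043]
```

View pics/crop.png

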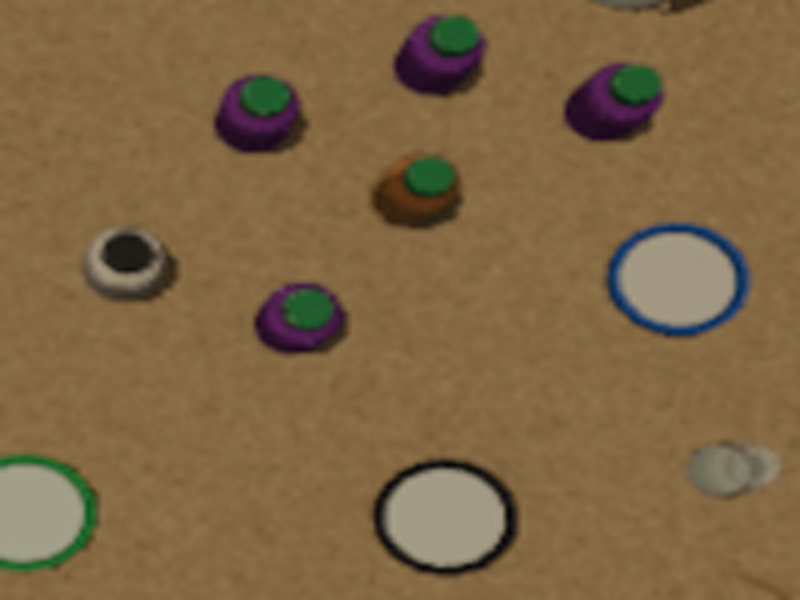

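The green-capped candidates in the top view are purple bottles at (352,148), (388,133), (424,145) and (360,199), and one brownish bottle at (384,168). The crop confirms the brownish one is bottle_green. The caps at (325,186) black, (260,184) red and (207,226) blue are each unique among the loose bottles. The wash bottle at (243,85) and the white bottle at (95,18) are fixed equipment.

I'll turn the tool to yaw 0 first, so tool x = +x, tool y = −y and tool z = −z.

Request:
play_rows([
  {"turn": [0,0,0.03],"xyz": [0.2,-0.1,0],"grip": 0.3},
  {"turn": [0,0,0.06],"xyz": [0.4,-0.2,0],"grip": 0.3},
  {"turn": [0,0,0.09],"xyz": [0.6,-0.3,0],"grip": 0.3},
  {"turn": [0,0,0.12],"xyz": [0.8,-0.4,0],"grip": 0.3},
  {"turn": [0,0,0.138],"xyz": [0.95,-0.48,0],"grip": 0.3},
  {"turn": [0,0,0.138],"xyz": [0.95,-0.48,0],"grip": 0.3},
  {"turn": [0,0,0.138],"xyz": [0.95,-0.48,0],"grip": 0.3},
  {"turn": [0,0,0.138],"xyz": [0.95,-0.48,0],"grip": 0.3},
])

```text
time_s: 1.42
ee_pos: [0.3097, -0.3997, 0.2306]
ee_rot: [180.0, 0.0, -0.0]
wrist_force: [-1.2, -0.6, 0.5]
grip_width: 0.0614
gripper_force: 0.0
```

Request:
play_rows([
  {"xyz": [0.2,-0.16,0.05],"turn": [0,0,0],"grip": 0.3},
  {"xyz": [0.45,-0.36,0.1],"turn": [0,0,0],"grip": 0.3},
  {"xyz": [0.7,-0.56,0.17],"turn": [0,0,0],"grip": 0.3},
  {"xyz": [0.867,-0.697,0.2],"turn": [0,0,0],"grip": 0.3},
  {"xyz": [0.867,-0.697,0.2],"turn": [0,0,0],"grip": 0.3},
  {"xyz": [0.867,-0.697,0.2],"turn": [0,0,0],"grip": 0.3},
  {"xyz": [0.867,-0.697,0.2],"turn": [0,0,0],"grip": 0.3},
  {"xyz": [0.867,-0.697,0.2],"turn": [0,0,0],"grip": 0.3},
])

```text
time_s: 2.08
ee_pos: [0.4132, -0.3171, 0.2068]
ee_rot: [179.9, 0.0, -0.2]
wrist_force: [0.5, 0.6, 0.0]
grip_width: 0.0612
gripper_force: 0.0
```

Request:
play_rows([
  {"xyz": [0.2,-0.16,0.05],"turn": [0,0,0],"grip": 0.3},
  {"xyz": [0.45,-0.36,0.1],"turn": [0,0,0],"grip": 0.3},
  {"xyz": [0.7,-0.56,0.17],"turn": [0,0,0],"grip": 0.3},
  {"xyz": [0.867,-0.697,0.2],"turn": [0,0,0],"grip": 0.3},
  {"xyz": [0.867,-0.697,0.2],"turn": [0,0,0],"grip": 0.3},
  {"xyz": [0.867,-0.697,0.2],"turn": [0,0,0],"grip": 0.3},
  {"xyz": [0.867,-0.697,0.2],"turn": [0,0,0],"grip": 0.3},
  {"xyz": [0.867,-0.697,0.2],"turn": [0,0,0],"grip": 0.3},
])

```text
time_s: 2.75
ee_pos: [0.5173, -0.2337, 0.1832]
ee_rot: [179.9, -0.0, -0.2]
wrist_force: [0.2, -0.3, -0.8]
grip_width: 0.0615
gripper_force: 0.0
```

Request:
play_rows([
  {"xyz": [0.2,-0.16,0.05],"turn": [0,0,0],"grip": 0.3},
  {"xyz": [0.45,-0.36,0.1],"turn": [0,0,0],"grip": 0.3},
  {"xyz": [0.7,-0.56,0.17],"turn": [0,0,0],"grip": 0.3},
  {"xyz": [0.867,-0.697,0.2],"turn": [0,0,0],"grip": 0.3},
  {"xyz": [0.867,-0.697,0.2],"turn": [0,0,0],"grip": 0.3},
  {"xyz": [0.867,-0.697,0.2],"turn": [0,0,0],"grip": 0.3},
  {"xyz": [0.867,-0.697,0.2],"turn": [0,0,0],"grip": 0.3},
  {"xyz": [0.867,-0.697,0.2],"turn": [0,0,0],"grip": 0.3},
])

```text
time_s: 3.42
ee_pos: [0.6215, -0.1503, 0.1594]
ee_rot: [179.9, -0.0, -0.2]
wrist_force: [0.3, -0.0, 0.3]
grip_width: 0.0611
gripper_force: 0.0
```

Run:
```python
from h import *
m,p,d=grab('wrist','w1.png'); print({k:np.round(v,3) for k,v in m.items() if k in('fx','cx','cy','eye','rotation')})
```

```text
{'fx': np.float64(309.707), 'cx': np.float64(317.092), 'cy': np.float64(193.862), 'eye': array([ 0.701, -0.15 ,  0.314]), 'rotation': array([-15.602,  -0.113, -90.15 ])}
```

View pics/w1.png

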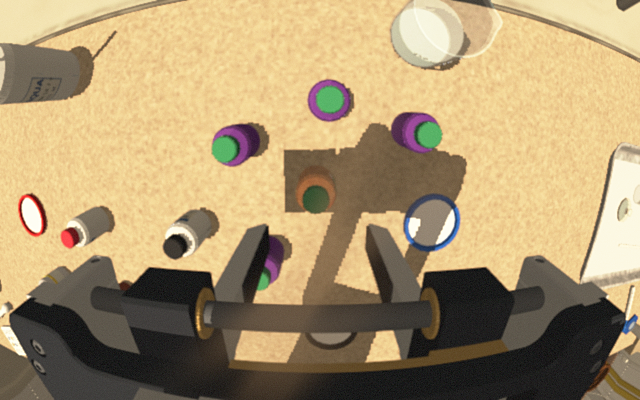

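The wrist view shows the brown bottle, cap at about (316,198), centred between the fingers. The purple look-alikes are at (330,100), (235,145), (415,132) and (268,260). I'll check the cap's x position numerically.

```bash
cat >> h.py <<'E'
def fworld(m,u,v,d):
    a=(u-m['cx'])/m['fx']; b=(v-m['cy'])/m['fy']; th=np.hypot(a,b)+1e-9
    k=np.tan(th)/th*d
    c=np.stack([a*k,-b*k,-d],-1)
    return c@Rot.from_euler('xyz',m['rotation'],degrees=True).as_matrix().T+np.array(m['eye'])
def caps(cen):
    m,p,d=grab('wrist'); V,U=np.mgrid[0:400,0:640]; W=fworld(m,U,V,d)
    out=[]
    for x,y,h in cen:
        r=np.hypot(W[...,0]-x,W[...,1]-y); s=(r<.035)&(abs(W[...,2]-h)<.008)&(d>0)
        w=W[s]
        if len(w)>20: print((x,y),len(w),np.round(w.mean(0),4),np.round((w.min(0)+w.max(0))/2,4),np.round(np.ptp(w,0),3))
E
python3 - <<'E'
from h import *
caps([(.622,-.149,.07),(.666,-.074,.07),(.705,-.161,.07),(.678,-.244,.07),(.575,-.0145,.07),(.5782,-.28,.005),(.576,.1326,.07)])
E
```

```text
(0.622, -0.149) 600 [ 0.6272 -0.1488  0.07  ] [ 0.6266 -0.1488  0.0675] [0.022 0.023 0.011]
(0.666, -0.074) 590 [ 0.6707 -0.0748  0.07  ] [ 0.6701 -0.0738  0.0674] [0.023 0.023 0.01 ]
(0.705, -0.161) 639 [ 0.7088 -0.1601  0.0703] [ 0.709  -0.16    0.0696] [0.022 0.023 0.006]
(0.678, -0.244) 585 [ 0.6827 -0.2419  0.0699] [ 0.6824 -0.243   0.0672] [0.023 0.022 0.01 ]
(0.575, -0.0145) 428 [ 0.5802 -0.0146  0.0691] [ 0.5788 -0.0129  0.067 ] [0.023 0.024 0.01 ]
(0.5782, -0.28) 2423 [ 0.5793 -0.2791  0.0065] [ 0.5801 -0.2786  0.0058] [0.066 0.067 0.014]
(0.576, 0.1326) 255 [0.5811 0.1311 0.0686] [0.58   0.1337 0.0668] [0.023 0.024 0.01 ]
```

Request:
play_rows([
  {"xyz": [0.025,-0.01,0.2],"turn": [0,0,0],"grip": 0.3},
  {"xyz": [0.025,-0.01,0.4],"turn": [0,0,0],"grip": 0.3},
  {"xyz": [0.025,-0.01,0.6],"turn": [0,0,0],"grip": 0.3},
  {"xyz": [0.025,-0.01,0.8],"turn": [0,0,0],"grip": 0.3},
  {"xyz": [0.025,-0.01,0.95],"turn": [0,0,0],"grip": 0.3},
  {"xyz": [0.025,-0.01,1.0],"turn": [0,0,0],"grip": 0.3},
  {"xyz": [0.025,-0.01,1.0],"turn": [0,0,0],"grip": 0.3},
  {"xyz": [0.025,-0.01,1.0],"turn": [0,0,0],"grip": 0.3},
])

```text
time_s: 4.18
ee_pos: [0.6256, -0.148, 0.0395]
ee_rot: [180.0, -0.1, -0.1]
wrist_force: [0.8, -0.5, 0.0]
grip_width: 0.061
gripper_force: 0.0
```

Request:
play_rows([
  {"xyz": [0,0,0],"turn": [0,0,0],"grip": -0.1},
  {"xyz": [0,0,0],"turn": [0,0,0],"grip": -0.3},
  {"xyz": [0,0,0],"turn": [0,0,0],"grip": -0.6},
  {"xyz": [0,0,0],"turn": [0,0,0],"grip": -1},
  {"xyz": [0,0,0],"turn": [0,0,0],"grip": -1},
  {"xyz": [0,0,0],"turn": [0,0,0],"grip": -1},
  {"xyz": [0,0,0],"turn": [0,0,0],"grip": -1},
  {"xyz": [0,0,0],"turn": [0,0,0],"grip": -1},
])

```text
time_s: 4.85
ee_pos: [0.626, -0.1477, 0.0397]
ee_rot: [179.9, -0.1, -0.0]
wrist_force: [-0.8, -1.1, 5.5]
grip_width: 0.0365
gripper_force: 30.0
```

Request:
play_rows([
  {"xyz": [0,0,-0.08],"turn": [0,0,0],"grip": -1},
  {"xyz": [0,0,-0.25],"turn": [0,0,0],"grip": -1},
  {"xyz": [0,0,-0.45],"turn": [0,0,0],"grip": -1},
  {"xyz": [0,0,-0.65],"turn": [0,0,0],"grip": -1},
  {"xyz": [0,0,-0.8],"turn": [0,0,0],"grip": -1},
  {"xyz": [0,0,-0.85],"turn": [0,0,0],"grip": -1},
  {"xyz": [0,0,-0.85],"turn": [0,0,0],"grip": -1},
  {"xyz": [0,0,-0.85],"turn": [0,0,0],"grip": -1},
])

```text
time_s: 5.52
ee_pos: [0.6248, -0.147, 0.1394]
ee_rot: [-180.0, 0.1, -0.0]
wrist_force: [-1.4, -0.2, -0.8]
grip_width: 0.0367
gripper_force: 30.0
```

Request:
play_rows([
  {"xyz": [-0.07,-0.06,0],"turn": [0,0,0],"grip": -1},
  {"xyz": [-0.2,-0.18,0],"turn": [0,0,0],"grip": -1},
  {"xyz": [-0.36,-0.33,0],"turn": [0,0,0],"grip": -1},
  {"xyz": [-0.52,-0.48,0],"turn": [0,0,0],"grip": -1},
  {"xyz": [-0.67,-0.62,0],"turn": [0,0,0],"grip": -1},
  {"xyz": [-0.77,-0.71,0],"turn": [0,0,0],"grip": -1},
  {"xyz": [-0.8,-0.74,0],"turn": [0,0,0],"grip": -1},
  {"xyz": [-0.8,-0.74,0],"turn": [0,0,0],"grip": -1},
])

```text
time_s: 6.18
ee_pos: [0.5279, -0.0575, 0.1387]
ee_rot: [-180.0, 0.2, 0.0]
wrist_force: [1.2, 0.2, -1.0]
grip_width: 0.0371
gripper_force: 30.0
```

Request:
play_rows([
  {"xyz": [-0.07,-0.06,0],"turn": [0,0,0],"grip": -1},
  {"xyz": [-0.2,-0.18,0],"turn": [0,0,0],"grip": -1},
  {"xyz": [-0.36,-0.33,0],"turn": [0,0,0],"grip": -1},
  {"xyz": [-0.52,-0.48,0],"turn": [0,0,0],"grip": -1},
  {"xyz": [-0.67,-0.62,0],"turn": [0,0,0],"grip": -1},
  {"xyz": [-0.77,-0.71,0],"turn": [0,0,0],"grip": -1},
  {"xyz": [-0.8,-0.74,0],"turn": [0,0,0],"grip": -1},
  {"xyz": [-0.8,-0.74,0],"turn": [0,0,0],"grip": -1},
])

```text
time_s: 6.85
ee_pos: [0.4332, 0.0307, 0.1404]
ee_rot: [180.0, -0.0, 0.0]
wrist_force: [-0.6, 0.1, -1.7]
grip_width: 0.0369
gripper_force: 30.0
```

Request:
play_rows([
  {"xyz": [0,0.014,0.1],"turn": [0,0,0],"grip": -1},
  {"xyz": [0,0.014,0.28],"turn": [0,0,0],"grip": -1},
  {"xyz": [0,0.014,0.46],"turn": [0,0,0],"grip": -1},
  {"xyz": [0,0.014,0.62],"turn": [0,0,0],"grip": -1},
  {"xyz": [0,0.014,0.73],"turn": [0,0,0],"grip": -1},
  {"xyz": [0,0.014,0.78],"turn": [0,0,0],"grip": -1},
  {"xyz": [0,0.014,0.8],"turn": [0,0,0],"grip": -1},
  {"xyz": [0,0.014,0.8],"turn": [0,0,0],"grip": -1},
])

```text
time_s: 7.52
ee_pos: [0.4341, 0.0282, 0.0446]
ee_rot: [180.0, 0.0, -0.1]
wrist_force: [0.5, 0.3, -0.8]
grip_width: 0.0369
gripper_force: 30.0
```

Request:
play_rows([
  {"xyz": [0,0,0],"turn": [0,0,0],"grip": -0.18},
  {"xyz": [0,0,0],"turn": [0,0,0],"grip": -0.1},
  {"xyz": [0,0,0],"turn": [0,0,0],"grip": 0.1},
  {"xyz": [0,0,0],"turn": [0,0,0],"grip": 0.3},
  {"xyz": [0,0,0],"turn": [0,0,0],"grip": 0.3},
  {"xyz": [0,0,0],"turn": [0,0,0],"grip": 0.3},
  {"xyz": [0,0,0],"turn": [0,0,0],"grip": 0.3},
  {"xyz": [0,0,0],"turn": [0,0,0],"grip": 0.3},
])

```text
time_s: 8.18
ee_pos: [0.4334, 0.0288, 0.0445]
ee_rot: [180.0, -0.0, -0.0]
wrist_force: [-0.4, -0.1, 0.1]
grip_width: 0.061
gripper_force: 0.0
```

Request:
play_rows([
  {"xyz": [0,0,-0.1],"turn": [0,0,0],"grip": 0.3},
  {"xyz": [0,0,-0.3],"turn": [0,0,0],"grip": 0.3},
  {"xyz": [0,0,-0.5],"turn": [0,0,0],"grip": 0.3},
  {"xyz": [0,0,-0.7],"turn": [0,0,0],"grip": 0.3},
  {"xyz": [0,0,-0.9],"turn": [0,0,0],"grip": 0.3},
  {"xyz": [0,0,-0.95],"turn": [0,0,0],"grip": 0.3},
  {"xyz": [0,0,-0.95],"turn": [0,0,0],"grip": 0.3},
  {"xyz": [0,0,-0.95],"turn": [0,0,0],"grip": 0.3},
])

```text
time_s: 8.85
ee_pos: [0.4331, 0.0288, 0.1576]
ee_rot: [180.0, 0.0, -0.0]
wrist_force: [0.2, -0.4, -1.3]
grip_width: 0.0612
gripper_force: 0.0
```

Run:
```python
from h import *
grab('top','t2.png')
caps([(.432,.029,.074),(.432,.029,.009),(.577,-.0145,.07)])
print(telemetry.get_obs()['ee_pos'])
```

```text
(0.432, 0.029) 627 [0.4356 0.0286 0.0739] [0.4347 0.0286 0.0713] [0.022 0.022 0.011]
(0.432, 0.029) 1753 [0.4418 0.0307 0.0075] [0.4336 0.0292 0.0089] [0.066 0.069 0.016]
(0.577, -0.0145) 646 [ 0.5771 -0.0117  0.07  ] [ 0.5783 -0.0123  0.0673] [0.023 0.023 0.01 ]
[0.43232786 0.02880259 0.15640904]
```

View pics/t2.png

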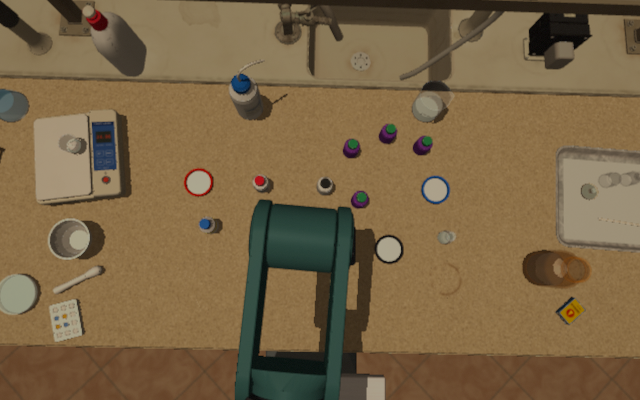

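The top view shows only the untouched things, with the arm covering the green coaster. The wrist depth puts the green bottle's cap within 2 mm of the coaster's centre at z 0.074, so it is seated. Black is next.

Request:
play_rows([
  {"xyz": [0.2,0.06,0],"turn": [0,0,0],"grip": 0.3},
  {"xyz": [0.4,0.12,0],"turn": [0,0,0],"grip": 0.3},
  {"xyz": [0.6,0.176,0],"turn": [0,0,0],"grip": 0.3},
  {"xyz": [0.8,0.23,0],"turn": [0,0,0],"grip": 0.3},
  {"xyz": [0.95,0.3,0],"turn": [0,0,0],"grip": 0.3},
  {"xyz": [1,0.352,0],"turn": [0,0,0],"grip": 0.3},
  {"xyz": [1,0.352,0],"turn": [0,0,0],"grip": 0.3},
  {"xyz": [1,0.352,0],"turn": [0,0,0],"grip": 0.3},
])

```text
time_s: 9.62
ee_pos: [0.5523, -0.0136, 0.157]
ee_rot: [-180.0, 0.2, -0.1]
wrist_force: [0.0, 0.2, -0.1]
grip_width: 0.0612
gripper_force: 0.0
```

Request:
play_rows([
  {"xyz": [0.1,0,0],"turn": [0,0,0],"grip": 0.3},
  {"xyz": [0.205,0,0],"turn": [0,0,0],"grip": 0.3},
  {"xyz": [0.205,0,0],"turn": [0,0,0],"grip": 0.3},
  {"xyz": [0.205,0,0],"turn": [0,0,0],"grip": 0.3},
  {"xyz": [0.205,0,0],"turn": [0,0,0],"grip": 0.3},
  {"xyz": [0.205,0,0],"turn": [0,0,0],"grip": 0.3},
  {"xyz": [0.205,0,0],"turn": [0,0,0],"grip": 0.3},
  {"xyz": [0.205,0,0],"turn": [0,0,0],"grip": 0.3},
])

```text
time_s: 10.28
ee_pos: [0.5776, -0.0135, 0.1587]
ee_rot: [180.0, -0.0, -0.0]
wrist_force: [0.7, 0.6, 0.6]
grip_width: 0.0609
gripper_force: 0.0
```

Run:
```python
from h import *
caps([(.577,-.0145,.07),(.579,.132,.07)])
print(telemetry.get_obs()['ee_pos'])
```

```text
(0.577, -0.0145) 606 [ 0.5795 -0.0124  0.0698] [ 0.5785 -0.0124  0.0672] [0.023 0.022 0.01 ]
(0.579, 0.132) 467 [0.5809 0.1324 0.0693] [0.5795 0.134  0.0671] [0.023 0.023 0.01 ]
[ 0.5776871  -0.01355232  0.15863246]
```

Request:
play_rows([
  {"xyz": [0,0,0.2],"turn": [0,0,0],"grip": 0.3},
  {"xyz": [0,0,0.4],"turn": [0,0,0],"grip": 0.3},
  {"xyz": [0,0,0.6],"turn": [0,0,0],"grip": 0.3},
  {"xyz": [0,0,0.8],"turn": [0,0,0],"grip": 0.3},
  {"xyz": [0,0,0.95],"turn": [0,0,0],"grip": 0.3},
  {"xyz": [0,0,1.0],"turn": [0,0,0],"grip": 0.3},
  {"xyz": [0,0,1.0],"turn": [0,0,0],"grip": 0.3},
  {"xyz": [0,0,1.0],"turn": [0,0,0],"grip": 0.3},
])

```text
time_s: 11.0
ee_pos: [0.5784, -0.0137, 0.0391]
ee_rot: [180.0, -0.0, -0.0]
wrist_force: [-0.8, -0.6, 0.5]
grip_width: 0.0614
gripper_force: 0.0
```

Request:
play_rows([
  {"xyz": [0,0,0],"turn": [0,0,0],"grip": -0.1},
  {"xyz": [0,0,0],"turn": [0,0,0],"grip": -0.3},
  {"xyz": [0,0,0],"turn": [0,0,0],"grip": -0.6},
  {"xyz": [0,0,0],"turn": [0,0,0],"grip": -1},
  {"xyz": [0,0,0],"turn": [0,0,0],"grip": -1},
  {"xyz": [0,0,0],"turn": [0,0,0],"grip": -1},
  {"xyz": [0,0,0],"turn": [0,0,0],"grip": -1},
  {"xyz": [0,0,0],"turn": [0,0,0],"grip": -1},
])

```text
time_s: 11.67
ee_pos: [0.5787, -0.0135, 0.0396]
ee_rot: [180.0, -0.1, -0.0]
wrist_force: [0.1, 1.0, 6.2]
grip_width: 0.0365
gripper_force: 30.0
```

Request:
play_rows([
  {"xyz": [0,0,-0.08],"turn": [0,0,0],"grip": -1},
  {"xyz": [0,0,-0.25],"turn": [0,0,0],"grip": -1},
  {"xyz": [0,0,-0.45],"turn": [0,0,0],"grip": -1},
  {"xyz": [0,0,-0.65],"turn": [0,0,0],"grip": -1},
  {"xyz": [0,0,-0.8],"turn": [0,0,0],"grip": -1},
  {"xyz": [0,0,-0.85],"turn": [0,0,0],"grip": -1},
  {"xyz": [0,0,-0.85],"turn": [0,0,0],"grip": -1},
  {"xyz": [0,0,-0.85],"turn": [0,0,0],"grip": -1},
])

```text
time_s: 12.33
ee_pos: [0.5775, -0.0136, 0.1395]
ee_rot: [180.0, 0.1, -0.0]
wrist_force: [0.0, 0.5, -2.7]
grip_width: 0.0364
gripper_force: 30.0
```

Request:
play_rows([
  {"xyz": [-0.05,0.055,0],"turn": [0,0,0],"grip": -1},
  {"xyz": [-0.15,0.16,0],"turn": [0,0,0],"grip": -1},
  {"xyz": [-0.27,0.29,0],"turn": [0,0,0],"grip": -1},
  {"xyz": [-0.39,0.42,0],"turn": [0,0,0],"grip": -1},
  {"xyz": [-0.5,0.54,0],"turn": [0,0,0],"grip": -1},
  {"xyz": [-0.57,0.62,0],"turn": [0,0,0],"grip": -1},
  {"xyz": [-0.596,0.644,0],"turn": [0,0,0],"grip": -1},
  {"xyz": [-0.596,0.644,0],"turn": [0,0,0],"grip": -1},
])

```text
time_s: 13.0
ee_pos: [0.5054, -0.0914, 0.1396]
ee_rot: [-180.0, 0.1, -0.1]
wrist_force: [0.4, 0.3, -1.4]
grip_width: 0.0368
gripper_force: 30.0
```

Request:
play_rows([
  {"xyz": [-0.05,0.055,0],"turn": [0,0,0],"grip": -1},
  {"xyz": [-0.15,0.16,0],"turn": [0,0,0],"grip": -1},
  {"xyz": [-0.27,0.29,0],"turn": [0,0,0],"grip": -1},
  {"xyz": [-0.39,0.42,0],"turn": [0,0,0],"grip": -1},
  {"xyz": [-0.5,0.54,0],"turn": [0,0,0],"grip": -1},
  {"xyz": [-0.57,0.62,0],"turn": [0,0,0],"grip": -1},
  {"xyz": [-0.596,0.644,0],"turn": [0,0,0],"grip": -1},
  {"xyz": [-0.596,0.644,0],"turn": [0,0,0],"grip": -1},
])

```text
time_s: 13.67
ee_pos: [0.4347, -0.1684, 0.1405]
ee_rot: [-180.0, -0.0, -0.1]
wrist_force: [-0.3, -0.5, -1.0]
grip_width: 0.0364
gripper_force: 30.0
```

Request:
play_rows([
  {"xyz": [0,0,0.1],"turn": [0,0,0],"grip": -1},
  {"xyz": [0,0,0.28],"turn": [0,0,0],"grip": -1},
  {"xyz": [0,0,0.46],"turn": [0,0,0],"grip": -1},
  {"xyz": [0,0,0.62],"turn": [0,0,0],"grip": -1},
  {"xyz": [0,0,0.73],"turn": [0,0,0],"grip": -1},
  {"xyz": [0,0,0.78],"turn": [0,0,0],"grip": -1},
  {"xyz": [0,0,0.8],"turn": [0,0,0],"grip": -1},
  {"xyz": [0,0,0.8],"turn": [0,0,0],"grip": -1},
])

```text
time_s: 14.33
ee_pos: [0.435, -0.1671, 0.044]
ee_rot: [-179.9, 0.1, 0.0]
wrist_force: [1.0, -0.1, -0.9]
grip_width: 0.0368
gripper_force: 30.0
```

Request:
play_rows([
  {"xyz": [0,0,0],"turn": [0,0,0],"grip": -0.18},
  {"xyz": [0,0,0],"turn": [0,0,0],"grip": -0.1},
  {"xyz": [0,0,0],"turn": [0,0,0],"grip": 0.1},
  {"xyz": [0,0,0],"turn": [0,0,0],"grip": 0.3},
  {"xyz": [0,0,0],"turn": [0,0,0],"grip": 0.3},
  {"xyz": [0,0,0],"turn": [0,0,0],"grip": 0.3},
  {"xyz": [0,0,0],"turn": [0,0,0],"grip": 0.3},
  {"xyz": [0,0,0],"turn": [0,0,0],"grip": 0.3},
])

```text
time_s: 15.0
ee_pos: [0.4349, -0.1681, 0.0445]
ee_rot: [180.0, -0.0, -0.1]
wrist_force: [0.7, 0.0, -0.0]
grip_width: 0.0611
gripper_force: 0.0
```

Request:
play_rows([
  {"xyz": [0,0,-0.1],"turn": [0,0,0],"grip": 0.3},
  {"xyz": [0,0,-0.3],"turn": [0,0,0],"grip": 0.3},
  {"xyz": [0,0,-0.5],"turn": [0,0,0],"grip": 0.3},
  {"xyz": [0,0,-0.7],"turn": [0,0,0],"grip": 0.3},
  {"xyz": [0,0,-0.9],"turn": [0,0,0],"grip": 0.3},
  {"xyz": [0,0,-0.95],"turn": [0,0,0],"grip": 0.3},
  {"xyz": [0,0,-0.95],"turn": [0,0,0],"grip": 0.3},
  {"xyz": [0,0,-0.95],"turn": [0,0,0],"grip": 0.3},
])

```text
time_s: 15.67
ee_pos: [0.4346, -0.1679, 0.1577]
ee_rot: [-180.0, 0.0, -0.0]
wrist_force: [-0.5, -0.6, -0.5]
grip_width: 0.0611
gripper_force: 0.0
```

Run:
```python
from h import *
caps([(.4345,-.168,.074),(.4345,-.168,.009),(.463,-.297,.06)])
print(telemetry.get_obs()['ee_pos'])
```

```text
(0.4345, -0.168) 624 [ 0.4362 -0.1671  0.0738] [ 0.4353 -0.1672  0.0713] [0.023 0.022 0.01 ]
(0.4345, -0.168) 1786 [ 0.4448 -0.1676  0.0073] [ 0.4367 -0.168   0.0089] [0.065 0.07  0.016]
(0.463, -0.297) 489 [ 0.4676 -0.294   0.0619] [ 0.4668 -0.2954  0.0587] [0.022 0.022 0.013]
[ 0.43405228 -0.16765673  0.15673197]
```

Black is seated. Red is next.

Request:
play_rows([
  {"xyz": [0.08,-0.17,0],"turn": [0,0,0],"grip": 0.3},
  {"xyz": [0.19,-0.4,0],"turn": [0,0,0],"grip": 0.3},
  {"xyz": [0.3,-0.63,0],"turn": [0,0,0],"grip": 0.3},
  {"xyz": [0.38,-0.79,0],"turn": [0,0,0],"grip": 0.3},
  {"xyz": [0.4,-0.836,0],"turn": [0,0,0],"grip": 0.3},
  {"xyz": [0.4,-0.836,0],"turn": [0,0,0],"grip": 0.3},
  {"xyz": [0.4,-0.836,0],"turn": [0,0,0],"grip": 0.3},
  {"xyz": [0.4,-0.836,0],"turn": [0,0,0],"grip": 0.3},
])

```text
time_s: 16.38
ee_pos: [0.4822, -0.0687, 0.1576]
ee_rot: [180.0, 0.1, -0.1]
wrist_force: [-0.1, -0.5, -0.4]
grip_width: 0.061
gripper_force: 0.0
```

Request:
play_rows([
  {"xyz": [0.08,-0.17,0],"turn": [0,0,0],"grip": 0.3},
  {"xyz": [0.19,-0.4,0],"turn": [0,0,0],"grip": 0.3},
  {"xyz": [0.3,-0.63,0],"turn": [0,0,0],"grip": 0.3},
  {"xyz": [0.38,-0.79,0],"turn": [0,0,0],"grip": 0.3},
  {"xyz": [0.4,-0.836,0],"turn": [0,0,0],"grip": 0.3},
  {"xyz": [0.4,-0.836,0],"turn": [0,0,0],"grip": 0.3},
  {"xyz": [0.4,-0.836,0],"turn": [0,0,0],"grip": 0.3},
  {"xyz": [0.4,-0.836,0],"turn": [0,0,0],"grip": 0.3},
])

```text
time_s: 17.05
ee_pos: [0.5305, 0.031, 0.1584]
ee_rot: [180.0, 0.0, -0.1]
wrist_force: [-0.2, -0.9, -0.5]
grip_width: 0.0609
gripper_force: 0.0
```

Request:
play_rows([
  {"xyz": [0.08,-0.17,0],"turn": [0,0,0],"grip": 0.3},
  {"xyz": [0.19,-0.4,0],"turn": [0,0,0],"grip": 0.3},
  {"xyz": [0.3,-0.63,0],"turn": [0,0,0],"grip": 0.3},
  {"xyz": [0.38,-0.79,0],"turn": [0,0,0],"grip": 0.3},
  {"xyz": [0.4,-0.836,0],"turn": [0,0,0],"grip": 0.3},
  {"xyz": [0.4,-0.836,0],"turn": [0,0,0],"grip": 0.3},
  {"xyz": [0.4,-0.836,0],"turn": [0,0,0],"grip": 0.3},
  {"xyz": [0.4,-0.836,0],"turn": [0,0,0],"grip": 0.3},
])

```text
time_s: 17.72
ee_pos: [0.5787, 0.1311, 0.1585]
ee_rot: [179.9, 0.0, -0.1]
wrist_force: [-0.5, 0.4, 0.4]
grip_width: 0.0613
gripper_force: 0.0
```

Run:
```python
from h import *
caps([(.579,.133,.07),(.58,.2847,.009),(.48,.248,.07)])
print(telemetry.get_obs()['ee_pos'])
```

```text
(0.579, 0.133) 595 [0.5808 0.1349 0.0699] [0.5795 0.1352 0.0671] [0.023 0.023 0.01 ]
(0.58, 0.2847) 2618 [0.5816 0.2846 0.0062] [0.5802 0.2852 0.0067] [0.07  0.068 0.011]
[0.57869916 0.13119756 0.15861642]
```

Request:
play_rows([
  {"xyz": [0,-0.02,0.2],"turn": [0,0,0],"grip": 0.3},
  {"xyz": [0,-0.02,0.4],"turn": [0,0,0],"grip": 0.3},
  {"xyz": [0,-0.02,0.6],"turn": [0,0,0],"grip": 0.3},
  {"xyz": [0,-0.02,0.8],"turn": [0,0,0],"grip": 0.3},
  {"xyz": [0,-0.02,0.95],"turn": [0,0,0],"grip": 0.3},
  {"xyz": [0,-0.02,1.0],"turn": [0,0,0],"grip": 0.3},
  {"xyz": [0,-0.02,1.0],"turn": [0,0,0],"grip": 0.3},
  {"xyz": [0,-0.02,1.0],"turn": [0,0,0],"grip": 0.3},
])

```text
time_s: 18.43
ee_pos: [0.5794, 0.1346, 0.0393]
ee_rot: [180.0, -0.1, -0.1]
wrist_force: [0.7, 0.8, 0.5]
grip_width: 0.0611
gripper_force: 0.0
```

Request:
play_rows([
  {"xyz": [0,0,0],"turn": [0,0,0],"grip": -0.1},
  {"xyz": [0,0,0],"turn": [0,0,0],"grip": -0.3},
  {"xyz": [0,0,0],"turn": [0,0,0],"grip": -0.6},
  {"xyz": [0,0,0],"turn": [0,0,0],"grip": -1},
  {"xyz": [0,0,0],"turn": [0,0,0],"grip": -1},
  {"xyz": [0,0,0],"turn": [0,0,0],"grip": -1},
  {"xyz": [0,0,0],"turn": [0,0,0],"grip": -1},
  {"xyz": [0,0,0],"turn": [0,0,0],"grip": -1},
])

```text
time_s: 19.1
ee_pos: [0.5797, 0.1352, 0.0395]
ee_rot: [180.0, -0.1, -0.0]
wrist_force: [-1.0, -0.8, 5.4]
grip_width: 0.0367
gripper_force: 30.0
```

Request:
play_rows([
  {"xyz": [0,0,-0.08],"turn": [0,0,0],"grip": -1},
  {"xyz": [0,0,-0.25],"turn": [0,0,0],"grip": -1},
  {"xyz": [0,0,-0.45],"turn": [0,0,0],"grip": -1},
  {"xyz": [0,0,-0.65],"turn": [0,0,0],"grip": -1},
  {"xyz": [0,0,-0.8],"turn": [0,0,0],"grip": -1},
  {"xyz": [0,0,-0.85],"turn": [0,0,0],"grip": -1},
  {"xyz": [0,0,-0.85],"turn": [0,0,0],"grip": -1},
  {"xyz": [0,0,-0.85],"turn": [0,0,0],"grip": -1},
])

```text
time_s: 19.77
ee_pos: [0.5786, 0.1352, 0.1395]
ee_rot: [180.0, 0.1, -0.0]
wrist_force: [-0.7, -0.3, -1.2]
grip_width: 0.0368
gripper_force: 30.0
```

Request:
play_rows([
  {"xyz": [0,-0.055,0],"turn": [0,0,0],"grip": -1},
  {"xyz": [0,-0.16,0],"turn": [0,0,0],"grip": -1},
  {"xyz": [0,-0.29,0],"turn": [0,0,0],"grip": -1},
  {"xyz": [0,-0.42,0],"turn": [0,0,0],"grip": -1},
  {"xyz": [0,-0.53,0],"turn": [0,0,0],"grip": -1},
  {"xyz": [0,-0.6,0],"turn": [0,0,0],"grip": -1},
  {"xyz": [0,-0.63,0],"turn": [0,0,0],"grip": -1},
  {"xyz": [0,-0.63,0],"turn": [0,0,0],"grip": -1},
])

```text
time_s: 20.43
ee_pos: [0.5788, 0.2119, 0.1399]
ee_rot: [180.0, 0.0, 0.0]
wrist_force: [0.5, 0.2, -1.6]
grip_width: 0.0364
gripper_force: 30.0
```

Request:
play_rows([
  {"xyz": [0,-0.055,0],"turn": [0,0,0],"grip": -1},
  {"xyz": [0,-0.16,0],"turn": [0,0,0],"grip": -1},
  {"xyz": [0,-0.29,0],"turn": [0,0,0],"grip": -1},
  {"xyz": [0,-0.42,0],"turn": [0,0,0],"grip": -1},
  {"xyz": [0,-0.53,0],"turn": [0,0,0],"grip": -1},
  {"xyz": [0,-0.6,0],"turn": [0,0,0],"grip": -1},
  {"xyz": [0,-0.63,0],"turn": [0,0,0],"grip": -1},
  {"xyz": [0,-0.63,0],"turn": [0,0,0],"grip": -1},
])

```text
time_s: 21.1
ee_pos: [0.579, 0.2877, 0.1402]
ee_rot: [180.0, 0.0, 0.1]
wrist_force: [-0.2, -0.4, -1.3]
grip_width: 0.0365
gripper_force: 30.0
```

Request:
play_rows([
  {"xyz": [0.01,0.022,0.1],"turn": [0,0,0],"grip": -1},
  {"xyz": [0.01,0.022,0.28],"turn": [0,0,0],"grip": -1},
  {"xyz": [0.01,0.022,0.46],"turn": [0,0,0],"grip": -1},
  {"xyz": [0.01,0.022,0.62],"turn": [0,0,0],"grip": -1},
  {"xyz": [0.01,0.022,0.73],"turn": [0,0,0],"grip": -1},
  {"xyz": [0.01,0.022,0.78],"turn": [0,0,0],"grip": -1},
  {"xyz": [0.01,0.022,0.8],"turn": [0,0,0],"grip": -1},
  {"xyz": [0.01,0.022,0.8],"turn": [0,0,0],"grip": -1},
])

```text
time_s: 21.77
ee_pos: [0.5806, 0.2833, 0.0444]
ee_rot: [180.0, -0.0, -0.1]
wrist_force: [0.8, -0.4, -1.3]
grip_width: 0.0368
gripper_force: 30.0
```

Request:
play_rows([
  {"xyz": [0,0,0],"turn": [0,0,0],"grip": -0.18},
  {"xyz": [0,0,0],"turn": [0,0,0],"grip": -0.1},
  {"xyz": [0,0,0],"turn": [0,0,0],"grip": 0.1},
  {"xyz": [0,0,0],"turn": [0,0,0],"grip": 0.3},
  {"xyz": [0,0,0],"turn": [0,0,0],"grip": 0.3},
  {"xyz": [0,0,0],"turn": [0,0,0],"grip": 0.3},
  {"xyz": [0,0,0],"turn": [0,0,0],"grip": 0.3},
  {"xyz": [0,0,0],"turn": [0,0,0],"grip": 0.3},
])

```text
time_s: 22.43
ee_pos: [0.5804, 0.2838, 0.0445]
ee_rot: [180.0, -0.0, -0.0]
wrist_force: [0.4, 0.3, -0.3]
grip_width: 0.0609
gripper_force: 0.0
```

Request:
play_rows([
  {"xyz": [0,0,-0.1],"turn": [0,0,0],"grip": 0.3},
  {"xyz": [0,0,-0.3],"turn": [0,0,0],"grip": 0.3},
  {"xyz": [0,0,-0.5],"turn": [0,0,0],"grip": 0.3},
  {"xyz": [0,0,-0.7],"turn": [0,0,0],"grip": 0.3},
  {"xyz": [0,0,-0.9],"turn": [0,0,0],"grip": 0.3},
  {"xyz": [0,0,-0.95],"turn": [0,0,0],"grip": 0.3},
  {"xyz": [0,0,-0.95],"turn": [0,0,0],"grip": 0.3},
  {"xyz": [0,0,-0.95],"turn": [0,0,0],"grip": 0.3},
])

```text
time_s: 23.1
ee_pos: [0.5802, 0.2837, 0.1583]
ee_rot: [180.0, -0.0, -0.0]
wrist_force: [-0.5, -0.2, 0.6]
grip_width: 0.0611
gripper_force: 0.0
```

Run:
```python
from h import *
caps([(.5805,.285,.074),(.5805,.285,.009)])
print(telemetry.get_obs()['ee_pos'])
```

```text
(0.5805, 0.285) 620 [0.5822 0.2838 0.0738] [0.581  0.2837 0.0712] [0.023 0.022 0.01 ]
(0.5805, 0.285) 1805 [0.591  0.2866 0.0074] [0.5814 0.285  0.0088] [0.068 0.069 0.016]
[0.57966242 0.28345131 0.15682642]
```

Request:
play_rows([
  {"xyz": [-0.2,0.07,0],"turn": [0,0,0],"grip": 0.3},
  {"xyz": [-0.4,0.14,0],"turn": [0,0,0],"grip": 0.3},
  {"xyz": [-0.6,0.21,0],"turn": [0,0,0],"grip": 0.3},
  {"xyz": [-0.76,0.26,0],"turn": [0,0,0],"grip": 0.3},
  {"xyz": [-0.84,0.29,0],"turn": [0,0,0],"grip": 0.3},
  {"xyz": [-0.84,0.29,0],"turn": [0,0,0],"grip": 0.3},
  {"xyz": [-0.84,0.29,0],"turn": [0,0,0],"grip": 0.3},
  {"xyz": [-0.84,0.29,0],"turn": [0,0,0],"grip": 0.3},
])

```text
time_s: 23.82
ee_pos: [0.4803, 0.2492, 0.1579]
ee_rot: [180.0, 0.0, -0.1]
wrist_force: [-0.3, -0.6, 0.7]
grip_width: 0.0612
gripper_force: 0.0
```

Run:
```python
from h import *
caps([(.479,.249,.07)])
print(telemetry.get_obs()['ee_pos'])
```

```text
(0.479, 0.249) 621 [0.4811 0.2502 0.0702] [0.4803 0.2502 0.0677] [0.023 0.022 0.011]
[0.48041093 0.24919469 0.1580061 ]
```

Request:
play_rows([
  {"xyz": [0,0,0.2],"turn": [0,0,0],"grip": 0.3},
  {"xyz": [0,0,0.4],"turn": [0,0,0],"grip": 0.3},
  {"xyz": [0,0,0.6],"turn": [0,0,0],"grip": 0.3},
  {"xyz": [0,0,0.8],"turn": [0,0,0],"grip": 0.3},
  {"xyz": [0,0,0.95],"turn": [0,0,0],"grip": 0.3},
  {"xyz": [0,0,0.99],"turn": [0,0,0],"grip": 0.3},
  {"xyz": [0,0,0.99],"turn": [0,0,0],"grip": 0.3},
  {"xyz": [0,0,0.99],"turn": [0,0,0],"grip": 0.3},
])

```text
time_s: 24.53
ee_pos: [0.4805, 0.2493, 0.0402]
ee_rot: [-180.0, -0.0, -0.0]
wrist_force: [-0.0, 0.2, 0.8]
grip_width: 0.0611
gripper_force: 0.0
```

Request:
play_rows([
  {"xyz": [0,0,0],"turn": [0,0,0],"grip": -0.1},
  {"xyz": [0,0,0],"turn": [0,0,0],"grip": -0.3},
  {"xyz": [0,0,0],"turn": [0,0,0],"grip": -0.6},
  {"xyz": [0,0,0],"turn": [0,0,0],"grip": -1},
  {"xyz": [0,0,0],"turn": [0,0,0],"grip": -1},
  {"xyz": [0,0,0],"turn": [0,0,0],"grip": -1},
  {"xyz": [0,0,0],"turn": [0,0,0],"grip": -1},
  {"xyz": [0,0,0],"turn": [0,0,0],"grip": -1},
])

```text
time_s: 25.2
ee_pos: [0.4802, 0.2493, 0.0407]
ee_rot: [-180.0, -0.1, -0.0]
wrist_force: [0.4, 0.9, 6.9]
grip_width: 0.036
gripper_force: 30.0
```

Request:
play_rows([
  {"xyz": [0,0,-0.08],"turn": [0,0,0],"grip": -1},
  {"xyz": [0,0,-0.25],"turn": [0,0,0],"grip": -1},
  {"xyz": [0,0,-0.45],"turn": [0,0,0],"grip": -1},
  {"xyz": [0,0,-0.65],"turn": [0,0,0],"grip": -1},
  {"xyz": [0,0,-0.8],"turn": [0,0,0],"grip": -1},
  {"xyz": [0,0,-0.85],"turn": [0,0,0],"grip": -1},
  {"xyz": [0,0,-0.85],"turn": [0,0,0],"grip": -1},
  {"xyz": [0,0,-0.85],"turn": [0,0,0],"grip": -1},
])

```text
time_s: 25.87
ee_pos: [0.479, 0.2488, 0.1407]
ee_rot: [180.0, 0.1, -0.0]
wrist_force: [-0.5, -0.4, -1.2]
grip_width: 0.0361
gripper_force: 30.0
```

Request:
play_rows([
  {"xyz": [0.013,0.07,0],"turn": [0,0,0],"grip": -1},
  {"xyz": [0.04,0.21,0],"turn": [0,0,0],"grip": -1},
  {"xyz": [0.075,0.4,0],"turn": [0,0,0],"grip": -1},
  {"xyz": [0.11,0.59,0],"turn": [0,0,0],"grip": -1},
  {"xyz": [0.14,0.75,0],"turn": [0,0,0],"grip": -1},
  {"xyz": [0.16,0.85,0],"turn": [0,0,0],"grip": -1},
  {"xyz": [0.165,0.882,0],"turn": [0,0,0],"grip": -1},
  {"xyz": [0.165,0.882,0],"turn": [0,0,0],"grip": -1},
])

```text
time_s: 26.53
ee_pos: [0.4989, 0.1422, 0.1406]
ee_rot: [180.0, 0.1, -0.1]
wrist_force: [-0.6, 0.4, -0.9]
grip_width: 0.0368
gripper_force: 30.0
```

Request:
play_rows([
  {"xyz": [0.013,0.07,0],"turn": [0,0,0],"grip": -1},
  {"xyz": [0.04,0.21,0],"turn": [0,0,0],"grip": -1},
  {"xyz": [0.075,0.4,0],"turn": [0,0,0],"grip": -1},
  {"xyz": [0.11,0.59,0],"turn": [0,0,0],"grip": -1},
  {"xyz": [0.14,0.75,0],"turn": [0,0,0],"grip": -1},
  {"xyz": [0.16,0.85,0],"turn": [0,0,0],"grip": -1},
  {"xyz": [0.165,0.882,0],"turn": [0,0,0],"grip": -1},
  {"xyz": [0.165,0.882,0],"turn": [0,0,0],"grip": -1},
])

```text
time_s: 27.2
ee_pos: [0.5191, 0.0371, 0.1415]
ee_rot: [-180.0, 0.0, -0.1]
wrist_force: [0.1, -0.1, -1.5]
grip_width: 0.0362
gripper_force: 30.0
```

Request:
play_rows([
  {"xyz": [0.013,0.07,0],"turn": [0,0,0],"grip": -1},
  {"xyz": [0.04,0.21,0],"turn": [0,0,0],"grip": -1},
  {"xyz": [0.075,0.4,0],"turn": [0,0,0],"grip": -1},
  {"xyz": [0.11,0.59,0],"turn": [0,0,0],"grip": -1},
  {"xyz": [0.14,0.75,0],"turn": [0,0,0],"grip": -1},
  {"xyz": [0.16,0.85,0],"turn": [0,0,0],"grip": -1},
  {"xyz": [0.165,0.882,0],"turn": [0,0,0],"grip": -1},
  {"xyz": [0.165,0.882,0],"turn": [0,0,0],"grip": -1},
])

```text
time_s: 27.87
ee_pos: [0.5388, -0.0687, 0.1415]
ee_rot: [-180.0, 0.0, -0.1]
wrist_force: [0.2, 0.2, -1.2]
grip_width: 0.0366
gripper_force: 30.0
```

Request:
play_rows([
  {"xyz": [0.013,0.07,0],"turn": [0,0,0],"grip": -1},
  {"xyz": [0.04,0.21,0],"turn": [0,0,0],"grip": -1},
  {"xyz": [0.075,0.4,0],"turn": [0,0,0],"grip": -1},
  {"xyz": [0.11,0.59,0],"turn": [0,0,0],"grip": -1},
  {"xyz": [0.14,0.75,0],"turn": [0,0,0],"grip": -1},
  {"xyz": [0.16,0.85,0],"turn": [0,0,0],"grip": -1},
  {"xyz": [0.165,0.882,0],"turn": [0,0,0],"grip": -1},
  {"xyz": [0.165,0.882,0],"turn": [0,0,0],"grip": -1},
])

```text
time_s: 28.53
ee_pos: [0.5585, -0.1745, 0.1415]
ee_rot: [-180.0, 0.0, -0.1]
wrist_force: [0.4, -0.0, -2.1]
grip_width: 0.0366
gripper_force: 30.0
```

Request:
play_rows([
  {"xyz": [0.013,0.07,0],"turn": [0,0,0],"grip": -1},
  {"xyz": [0.04,0.21,0],"turn": [0,0,0],"grip": -1},
  {"xyz": [0.075,0.4,0],"turn": [0,0,0],"grip": -1},
  {"xyz": [0.11,0.59,0],"turn": [0,0,0],"grip": -1},
  {"xyz": [0.14,0.75,0],"turn": [0,0,0],"grip": -1},
  {"xyz": [0.16,0.85,0],"turn": [0,0,0],"grip": -1},
  {"xyz": [0.165,0.882,0],"turn": [0,0,0],"grip": -1},
  {"xyz": [0.165,0.882,0],"turn": [0,0,0],"grip": -1},
])

```text
time_s: 29.2
ee_pos: [0.5781, -0.2811, 0.1414]
ee_rot: [-180.0, 0.0, -0.1]
wrist_force: [-0.1, -0.3, -0.8]
grip_width: 0.0368
gripper_force: 30.0
```

Request:
play_rows([
  {"xyz": [0.008,-0.015,0.1],"turn": [0,0,0],"grip": -1},
  {"xyz": [0.008,-0.015,0.28],"turn": [0,0,0],"grip": -1},
  {"xyz": [0.008,-0.015,0.46],"turn": [0,0,0],"grip": -1},
  {"xyz": [0.008,-0.015,0.62],"turn": [0,0,0],"grip": -1},
  {"xyz": [0.008,-0.015,0.73],"turn": [0,0,0],"grip": -1},
  {"xyz": [0.008,-0.015,0.78],"turn": [0,0,0],"grip": -1},
  {"xyz": [0.008,-0.015,0.8],"turn": [0,0,0],"grip": -1},
  {"xyz": [0.008,-0.015,0.8],"turn": [0,0,0],"grip": -1},
])

```text
time_s: 29.87
ee_pos: [0.5794, -0.2779, 0.0457]
ee_rot: [180.0, -0.0, 0.0]
wrist_force: [-0.4, 0.5, -1.4]
grip_width: 0.0367
gripper_force: 30.0
```

Request:
play_rows([
  {"xyz": [0,0,0],"turn": [0,0,0],"grip": -0.18},
  {"xyz": [0,0,0],"turn": [0,0,0],"grip": -0.1},
  {"xyz": [0,0,0],"turn": [0,0,0],"grip": 0.1},
  {"xyz": [0,0,0],"turn": [0,0,0],"grip": 0.3},
  {"xyz": [0,0,0],"turn": [0,0,0],"grip": 0.3},
  {"xyz": [0,0,0],"turn": [0,0,0],"grip": 0.3},
  {"xyz": [0,0,0],"turn": [0,0,0],"grip": 0.3},
  {"xyz": [0,0,0],"turn": [0,0,0],"grip": 0.3},
])

```text
time_s: 30.53
ee_pos: [0.5791, -0.2785, 0.0457]
ee_rot: [180.0, -0.0, -0.0]
wrist_force: [-0.2, 0.0, 0.0]
grip_width: 0.0611
gripper_force: 0.0
```

Request:
play_rows([
  {"xyz": [0,0,-0.1],"turn": [0,0,0],"grip": 0.3},
  {"xyz": [0,0,-0.3],"turn": [0,0,0],"grip": 0.3},
  {"xyz": [0,0,-0.5],"turn": [0,0,0],"grip": 0.3},
  {"xyz": [0,0,-0.7],"turn": [0,0,0],"grip": 0.3},
  {"xyz": [0,0,-0.9],"turn": [0,0,0],"grip": 0.3},
  {"xyz": [0,0,-1],"turn": [0,0,0],"grip": 0.3},
  {"xyz": [0,0,-1],"turn": [0,0,0],"grip": 0.3},
  {"xyz": [0,0,-1],"turn": [0,0,0],"grip": 0.3},
])

```text
time_s: 31.2
ee_pos: [0.5794, -0.2786, 0.1664]
ee_rot: [179.9, -0.1, -0.0]
wrist_force: [-0.1, -1.2, 0.0]
grip_width: 0.0611
gripper_force: 0.0
```

Run:
```python
from h import *
caps([(.5785,-.28,.074),(.5785,-.28,.009)])
print(telemetry.get_obs()['ee_pos'])
m,p,d=grab('scene'); cv2.imwrite('pics/s2.png',p[:,:,::-1]); grab('top','t3.png')
```

```text
(0.5785, -0.28) 594 [ 0.5803 -0.2781  0.0743] [ 0.5794 -0.2783  0.0715] [0.023 0.022 0.011]
(0.5785, -0.28) 1713 [ 0.5879 -0.28    0.0074] [ 0.5793 -0.28    0.0078] [0.068 0.07  0.013]
[ 0.57869729 -0.27818129  0.16462775]
```

View pics/s2.png

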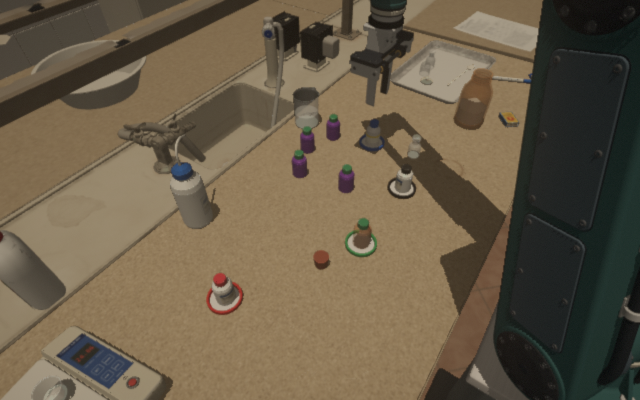

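View pics/t3.png

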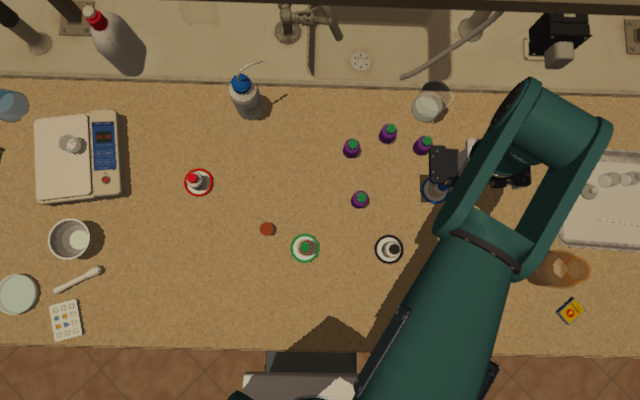

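Both views show all four bottles upright on their own coasters: red (220,290), green (362,238), black (402,183) and blue (373,135) in the scene view. The glass bottle and the stopper haven't moved, and the gripper is clear.

```bash
python3 -c "
from bench import ctrl
print(ctrl.job_done())"
```

```text
the job is handed in; nothing more can be done
None
```

I handed the job in at about 31 s: all four capped bottles stand upright on their matching coasters, each about 2 mm or less from centre by the wrist camera, and the glass bottle and brown stopper were not touched; the hand-in call returned no verdict.

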